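# Run the specimen dish past the spring stop of the viewer

## Task

Press the long red key of the viewer down with the fingertips so that the brass stop pin sinks out of the way, and keep it down while you push the blue shoe of the dish carrier past the pin, all the way to the end of its travel; then let go so that the pin springs up behind the carrier. Only press and push: do not ram the carrier against the raised pin, do not touch the specimen dish on it, which must stay in its well, and leave the jar, the weight and the bottle alone.

Things in the scene. Friction and masses are not known exactly. Their poses are not given: they have to be found in the camera images.
- viewer: White specimen viewer fixed on the desk, a low flat cabinet 250 mm (its x) by 400 mm (its y), with an aluminium stage 50 mm above the desk. Origin on the desk under its middle; x points away from the robot at yaw 0, y is the direction in which the carrier must be pushed, z up. A slim lamp column 240 mm high stands on its far corner at (105, -170) mm, with a lamp head of radius 37 mm at its top.
- catch: The spring catch, one moving piece: a red press key, a flat bar 170 mm long (along the viewer's y) and 40 mm wide, and a brass stop pin, 10 mm (x) by 12 mm (y), between the key and the carrier. Its origin and axes are those of the viewer while it is up and it moves straight down with the key: use key_top and pin_top for its parts.
- key_top (a point): Middle of the red key's flat top; with the key up 66 mm above the desk, at (-92, -30) mm in the viewer's x and y. It may be pressed anywhere on its top, and a fingertip may slide along it; it goes straight down without tilting and carries the brass pin with it. The key is free of everything above it except under the blue shoe.
- catch_travel (a joint): How far key and pin are down, m: 0 up, 0.014 at the bottom stop. A spring pushes it up: about 3 N at the top, about 7 N at 0.011. Pressed 0.009 or more, the pin lies below the carrier's lug; aim for 0.011 to 0.013. Let go, it springs up to 0 unless the lug lies over the pin.
- pin_top (a point): Middle of the brass pin's top, at (-55, 40) mm in the viewer's x and y, 60 mm above the desk (10 mm above the stage) when up.
- carrier_travel (a joint): Travel of the grey dish carrier along the viewer's +y, m: starts at 0, end stop at 0.102, where the plate meets the low black stop block on the stage and the dish stands over the round window. It is captive on its rails, slides with about 1.5 N of friction and stays where it is left. Its steel lug meets the raised pin at 0.045, lies over the sunken pin from there to 0.097, and beyond 0.097 the pin can spring up behind it.
- carrier: The sliding grey plate that bears the dish, 113 mm by 120 mm, with a steel lug on its robot side and on the lug the blue push shoe, which hangs over the key with 6 mm of air above the raised key. Its origin and axes are those of the viewer while the carrier is at 0, and it moves along the viewer's +y: use push_face.
- push_face (a point): The upright blue face to push, seen from the viewer's -y side: 38 mm wide, from 72 to 90 mm above the desk, standing over the middle line of the key; this point is in the middle of the face, 81 mm above the desk, and moves with the carrier. Beyond it the shoe slopes down. The lug and the carrier plate's edge lie 29 mm and more from the key's middle line towards the dish.
- well (a point): Centre of the floor of the dish's well in the carrier; a low black rim of inner radius 42 mm and height 6 mm.
- dish: Round clear dish with a lid, radius 40 mm, 18 mm high, 60 g, loose in the well of the carrier and carried along by it. Origin at the centre of its underside. Not to be touched.
- jar: Amber jar with white lid, radius 24 mm, 75 mm high; bystander standing on the desk. Origin at its underside.
- weight: Brass scale weight, radius 20 mm, 60 mm high; bystander standing on the desk. Origin at its underside.
- bottle: White bottle with blue cap, radius 26 mm, 130 mm high; bystander standing on the desk. Origin at its underside.

How it is judged:
By the outcome, as a careful person would: the job done as asked, in the order asked, and still so for the second after the job is handed in, with the robot touching nothing.
It also fails if it takes over 38 s, if anything falls off the work surface, if the arm or the gripper's body presses on something with over 40 N, if the wrist force passes 120 N, or if a joint passes its speed limit or range.

## Robot

A 7-joint arm with a two-finger parallel gripper is mounted at the origin on the work surface. World frame = base frame: x ahead of the robot, y to its left, z up, the work surface at z = 0. Lengths are in mm, angles in rad, forces in N, time in s.
With the tool pointing down it reaches from about 400 to 875 mm from the base axis. Payload 4.4 kg.
Tool frame: the origin (TCP) lies between the finger pads; the fingertips stand r.finger_overhang ahead of it and the grasp point (between the pads) lies 2 mm behind it (r.finger_overhang is the distance from the TCP to the fingertips, in mm); z points along the fingers, y is the line along which they close (so a half turn about z gives the same grasp; the last joint's range is limited). The gripper opens to 85 mm and grips with 20 to 120 N. Pads are 22 mm wide; open, the fingers measure 114 mm over their backs; the gripper's body (76 mm by 85 mm) begins 54 mm behind the grasp point. The pads swing forward as they close: fully open they stand 13 mm farther back than shut.
Start: joints at [-1.291, 0.628, 0.038, 1.517, -0.027, 0.996, -0.02], TCP at [220.295, 611.545, 248.313] pointing down, gripper open.
Joint ranges: [-3.06, 3.06], [-0.37, 2.12], [-1.25, 1.32], [0.18, 2.47], [-1.1, 4.24], [0.23, 1.98], [-2.94, 2.94]. Speed limits (rad/s): [2.57, 2.57, 3.14, 3.14, 3.14, 3.14, 3.14].

## Interface

Orientations are given as a unit quaternion [x, y, z, w].
In Python, from workcell import r, eyes gives the robot as it stands. The module is installed in compiled form; this text tells all that it offers.
- The arm moves only by the shell command python3 -m jog 'ROWS' [OPENING] [FORCE]. ROWS is a JSON object of lists of equal length, an entry for each row: "offset": the shift along the world's x, y, z in cm, a list of three; "roll": the turn about the world's z in rad. In form: {"offset": [[x, y, z], ...], "roll": [roll, ...]}. A call has 1 to 12 rows; each row is the pose to reach, as a shift and turn from the pose commanded when the call began; what a row does not reach only later rows make up. A row lasts 1/12 s, in which the tool goes at most 41.7 mm and 7.16 degrees, less where a joint would pass 70% of its speed; a pose out of reach is approached as far as the arm can. A call with a gripper value outside its range is refused whole. OPENING is the closure, from 0 (fully open) to 1 (shut), set as the call begins (- or left out, the last holds). The fingers move at their own pace and stop on an object; FORCE is the grip in N (left out, the last holds). Time passes only in rows, so rows that repeat a pose let the fingers close. It gives the time, the measured TCP pose, the force, the opening and the grip force at its end, in the units of the state.
- r.get_obs(): the state, without advancing time (a new reading comes with each control period).
- eyes.camera(name): name is "side" or "top"; returns the picture (400x640x3 uint8, red, green, blue); there is no depth.
- eyes.calibration(name): a dict with "fx", "fy", "cx", "cy" (pixels), "position" and "attitude" of the camera in the world. Camera axes: x right, y up, looking along -z (the intrinsics and any distortion apply to the point x, -y, -z); pixel columns grow to the right and rows downward; lengths in mm; the calibration is good to about 2 mm. A picture is of the moment at which its call begins. calibration takes no time and is no camera call.
- r.job_done(): hands the job in; it is judged then, once.
Trained networks look in the newest picture that a camera, given by its name, has taken for a name from the list of things; names that differ only in an ending like _2 or _b are one class to them, and where a whole thing is asked for, a point or a joint stands for the part that bears it (a point fixed in the world has none). Each returns a list of dicts, best first, with "conf" (0 to 1); they miss things now and then, are a little off and sometimes report something else, mostly with a low value. They report only what shows in the picture. A call takes as long as a camera call.
- eyes.search_frame(camera, thing): "centre" ([x, y, z] in mm, in world coordinates, good to about 4 mm: the middle of the surface that is visible of it).
The state is a dict: "clock": time; "qpos": joint angles; "qd": joint speeds; "joint_torque": joint torques, N m; "tool_pos": TCP position; "ee_rot": TCP orientation; "force": force on the tool from outside, world axes, zero at the start; "wrist_torque": the same for the moment, N m; "grip_width": finger opening in mm; "gripper_force": force on a finger pad.
Only numpy, scipy, OpenCV 4.12 (cv2) and the standard library are available. Lean on these libraries where they do the work, as an engineer would, in place of code of your own. Each camera call takes 0.05 s, during which the arm holds its last target. There are 200 camera calls.

## Working session

There is one attempt and no reset: what is moved stays moved. The work goes in short steps, Python scripts to look and compute and a shell command to move; the robot and the scene stay as the last step left them, time stands still between calls to the robot, and variables do not carry over. Pictures are saved under pics/ and viewed, at most 10 in all, crops included, and the job is handed in when it is done.

```bash
mkdir -p pics; python3 - <<'E'
from workcell import r, eyes
import cv2
o=r.get_obs(); print(o['clock'],o['tool_pos'],o['ee_rot'],o['grip_width'],r.finger_overhang)
for c in ['side','top']:
    im=eyes.camera(c); cv2.imwrite(f'pics/{c}0.png',im[:,:,::-1]); print(c,eyes.calibration(c))
    for t in ['key_top','pin_top','push_face','carrier','well','dish','viewer','jar','weight','bottle']:
        print(t,[(d['conf'],d['centre']) for d in eyes.search_frame(c,t)[:2]])
print(r.get_obs()['clock'])
E
```

```text
0.0 [220.05380418 610.96106129 247.38257279] [ 1.72049052e-01  9.85087896e-01 -9.65853572e-04 -1.64543361e-04] 85.66150517355821 17.0
side {'fx': 433.4073651430024, 'fy': 433.4073651430024, 'cx': 317.16736867182397, 'cy': 199.82579181224068, 'position': array([453.63931241, 601.42651956, 744.08034488]), 'attitude': array([-0.02211062,  0.34624869,  0.93688481, -0.04324134])}
key_top [(0.93, [490.6, -33.1, 64.8])]
pin_top [(0.82, [486.6, -32.0, 63.2])]
push_face [(0.97, [553.8, -71.3, 63.1])]
carrier [(0.94, [556.8, -69.3, 61.9])]
well [(0.89, [549.2, -68.4, 57.6])]
dish [(0.79, [595.6, -89.1, 73.2])]
viewer [(0.7, [594.5, 14.1, 53.1]), (0.64, [534.2, 237.6, 39.9])]
jar [(0.7, [406.6, 106.8, 57.3]), (0.43, [489.8, -33.0, 64.4])]
weight [(0.93, [536.8, 237.1, 40.3])]
bottle [(0.79, [572.6, -317.2, 70.9])]
top {'fx': 506.61946639680116, 'fy': 506.61946639680116, 'cx': 321.84245103488183, 'cy': 194.8581022538682, 'position': array([ 424.28654301,   19.47234922, 1088.40494501]), 'attitude': array([ 0.03745072, -0.03536227, -0.70025285,  0.71203434])}
key_top [(0.93, [493.4, -51.9, 67.0])]
pin_top [(0.8, [490.5, -50.1, 66.8])]
push_face [(0.7, [563.4, -79.2, 55.2])]
carrier [(0.88, [561.7, -84.0, 53.9])]
well [(0.78, [564.8, -83.5, 57.0]), (0.19, [403.9, 83.1, 73.5])]
dish [(0.73, [568.7, -79.2, 61.1]), (0.57, [600.1, -97.1, 76.1])]
viewer [(0.97, [584.7, -41.4, 52.5]), (0.7, [566.5, -315.3, 83.6])]
jar [(0.92, [407.4, 83.5, 74.5])]
weight [(0.72, [534.4, 223.3, 39.1])]
bottle [(0.65, [568.8, -318.1, 82.8]), (0.16, [586.1, -41.0, 51.9])]
1.1
```

View pics/top0.png

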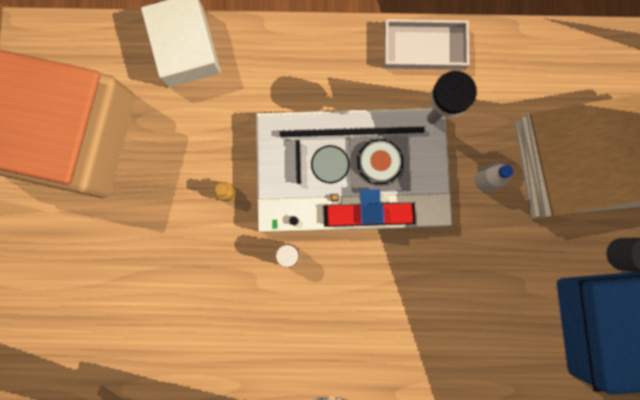

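View pics/side0.png

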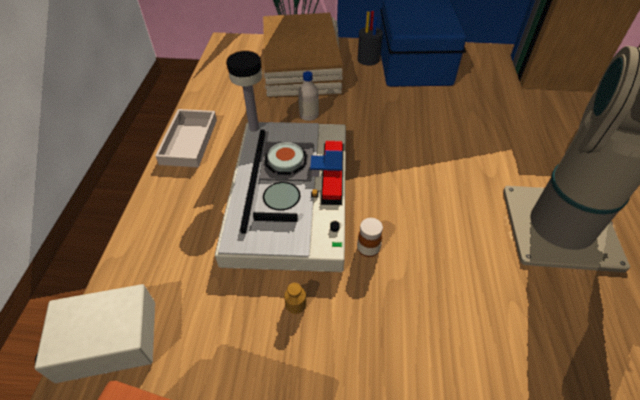

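The top view shows the viewer at about (257–452, 108–231), with the key at (324–415, 203–226) and the blue shoe over it at columns 362–384. The jar is at (287, 255). The side view agrees. Next I fit the viewer pose from both pictures.

```bash
cat > fit.py <<'E'
import numpy as np,cv2
from workcell import eyes
from scipy.spatial.transform import Rotation as R
from scipy.optimize import least_squares
cal={c:eyes.calibration(c) for c in('top','side')}
def proj(c,P):
    k=cal[c];p=R.from_quat(k['attitude']).inv().apply(np.atleast_2d(P)-k['position'])
    return np.c_[k['cx']+k['fx']*p[:,0]/-p[:,2],k['cy']+k['fy']*p[:,1]/p[:,2]]
def world(s,P):
    a=np.array(P,float);return R.from_euler('z',s[2]).apply(a)+[s[0],s[1],0]
def masks(im):
    h=cv2.cvtColor(im,cv2.COLOR_RGB2HSV)
    red=((h[...,0]<6)|(h[...,0]>174))&(h[...,1]>200)&(h[...,2]>90)
    blue=(abs(h[...,0].astype(int)-110)<12)&(h[...,1]>130)
    return red,blue
E
python3 - <<'E'
from fit import *
rng={'top':(190,240,310,430),'side':(130,215,300,350)}
obs={}
for c in rng:
    im=cv2.imread(f'pics/{c}0.png')[:,:,::-1].copy();a,b,l,q=rng[c]
    red,blue=masks(im)
    m=np.zeros(red.shape,np.uint8);m[a:b,l:q]=(red|blue)[a:b,l:q]
    ys,xs=np.nonzero(red[a:b,l:q]);print(c,'red box',xs.min()+l,xs.max()+l,ys.min()+a,ys.max()+a)
    ys,xs=np.nonzero(blue[a:b,l:q]);print(c,'blue box',xs.min()+l,xs.max()+l,ys.min()+a,ys.max()+a)
    cv2.imwrite(f'pics/{c}crop.png',cv2.resize(cv2.imread(f'pics/{c}0.png')[95:245,(245 if c=='top' else 215):(465 if c=='top' else 355)] if c=='top' else cv2.imread(f'pics/{c}0.png')[115:275,215:355],None,fx=3.5,fy=3.5,interpolation=cv2.INTER_CUBIC))
E
```

```text
top red box 327 412 204 224
top blue box 361 382 190 222
side red box 322 342 141 198
side blue box 310 341 151 203
```

View pics/topcrop.png

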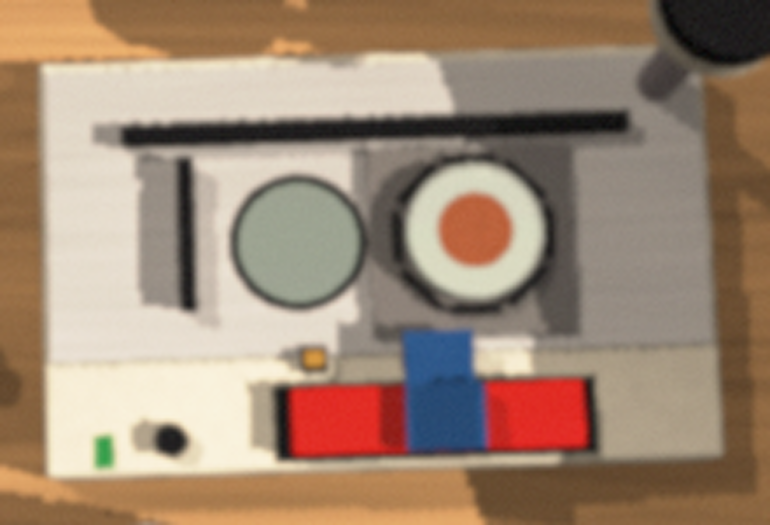

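View pics/sidecrop.png

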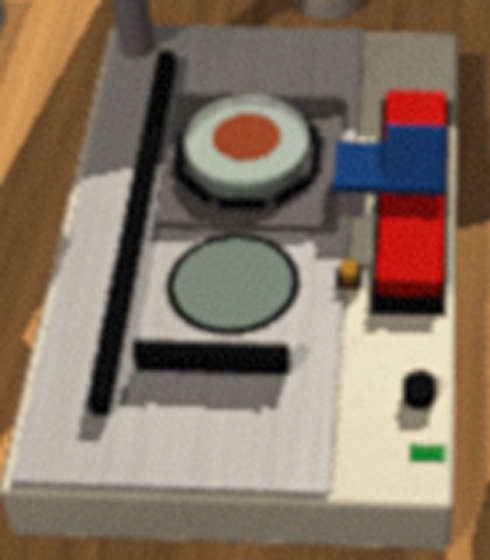

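The crops show the red key at (290–593, 380–458) in the top crop, with the brass pin at (313, 360). In the side crop the key is at (377–446, 93–290) and the pin at (348, 268). I fit on these.

```bash
python3 - <<'E'
from fit import *
T=lambda x,y:(245+(x+.5)/3.5-.5,95+(y+.5)/3.5-.5); S=lambda x,y:(215+(x+.5)/3.5-.5,115+(y+.5)/3.5-.5)
K=[(-72,55,66),(-72,-115,66),(-112,-115,66),(-112,55,66)];P=(-55,40,60)
obj=K+[P]+[(125,200,50)]
O={'top':(obj,[T(290,388),T(588,379),T(593,450),T(290,458),T(313,360),T(40,65)]),
   'side':(K+[P,(125,200,50),(-125,200,50)],[S(377,283),S(386,93),S(446,93),S(442,292),S(348,268),S(8,490),S(450,502)])}
def res(s,cs): return np.concatenate([(proj(c,world(s,O[c][0]))-O[c][1]).ravel() for c in cs])
for cs in (['top'],['side'],['top','side']):
    f=least_squares(res,[585,-40,0],args=(cs,),loss='soft_l1',x_scale=[10,10,.1]);print(cs,f.x.round(3),f.fun.round(1))
s=f.x
# push face: top edge z=90 right side of shoe, top crop col 487 at rows 375-450; side crop row ~127 (z90 far edge)
for yf in (-70,-65,-60,-55,-50,-45): print(yf,proj('top',world(s,[(-92,yf,90)])).round(1),proj('side',world(s,[(-92,yf,90)])).round(1))
print('observed',T(487,415),S(416,126))
q=R.from_quat(__import__('workcell').r.get_obs()['ee_rot']).as_matrix();print('closing ang',np.degrees(np.arctan2(q[1,1],q[0,1])))
for n,p in dict(key=(-92,-30,66),pin=(-55,40,60),start=(-92,-90,66),end=(-92,30,66)).items(): print(n,world(s,[p]).round(1))
E
```

```text
['top'] [ 5.82955e+02 -4.09650e+01  4.00000e-02] [ 0.2 -0.1 -1.   0.5 -1.6 -0.1  0.7 -0.4  0.8 -0.4  0.1  0.7]
['side'] [ 5.83394e+02 -4.11800e+01  4.40000e-02] [-0.6 -0.2  0.2 -0.7  0.2 -0.2  0.1 -2.1 -0.   0.4 -1.7 -0.   3.1  1.6]
['top', 'side'] [ 5.83152e+02 -4.10430e+01  4.20000e-02] [ 0.3 -0.2 -0.9  0.3 -1.5 -0.2  0.8 -0.4  0.9 -0.5  0.1  0.8 -0.5 -0.1
  0.4 -0.6  0.4 -0.1  0.1 -2.   0.   0.5 -1.8 -0.1  3.   1.8]
-70 [[391.5 212.8]] [[333.5 146.3]]
-65 [[389.  212.9]] [[333.4 147.9]]
-60 [[386.5 212.9]] [[333.3 149.4]]
-55 [[383.9 213. ]] [[333.3 150.9]]
-50 [[381.4 213.1]] [[333.2 152.5]]
-45 [[378.9 213.1]] [[333.1 154.1]]
observed (383.7857142857143, 213.21428571428572) (333.5, 150.64285714285714)
closing ang 70.18487854806574
key [[492.5 -74.8  66. ]]
pin [[526.5  -3.4  60. ]]
start [[ 495.  -134.8   66. ]]
end [[490.  -14.9  66. ]]
```

```bash
python3 -m jog '{"offset":[[2.4,-3.1,0],[4.8,-6.2,0],[7.2,-9.3,0],[9.6,-12.4,0],[12,-15.5,0],[14.4,-18.6,0],[16.8,-21.7,0],[19.2,-24.8,0],[21.6,-27.9,0],[24,-31,0],[24,-31,0]],"roll":[-0.118,-0.236,-0.354,-0.472,-0.59,-0.708,-0.826,-0.944,-1.062,-1.18,-1.183]}' 1 40
```

```text
clock: 2.02
tool_pos: [466.2, 292.9, 249.2]
ee_rot: [0.698, 0.716, 0.0, 0.004]
force: [0.1, -0.2, -0.2]
grip_width: 0.3
gripper_force: 0.0
```

```bash
python3 -m jog '{"offset":[[0.3,-3.8,0],[0.6,-7.6,0],[0.9,-11.4,0],[1.2,-15.2,0],[1.5,-19,0],[1.8,-22.8,0],[2.1,-26.6,0],[2.4,-30.4,0],[2.7,-34.2,0],[2.9,-38,0],[2.9,-41.5,0],[2.9,-42.3,0]],"roll":[0,0,0,0,0,0,0,0,0,0,0,0]}'; python3 -m jog '{"offset":[[0,0,0],[0,0,0]],"roll":[0,0]}'; python3 -c "
from workcell import r;o=r.get_obs();print(o['tool_pos'],o['ee_rot'],o['force'])"
```

```text
clock: 3.02
tool_pos: [488.9, -128.4, 249.0]
ee_rot: [0.695, 0.719, -0.001, 0.002]
force: [-0.2, -0.7, 0.3]
grip_width: 0.1
gripper_force: 0.0
clock: 3.18
tool_pos: [489.3, -120.8, 248.2]
ee_rot: [0.692, 0.722, 0.0, -0.0]
force: [-0.7, -0.2, 0.6]
grip_width: 0.0
gripper_force: 0.0
[ 489.27785672 -120.75963844  248.22931016] [ 6.92206939e-01  7.21698890e-01  2.96588510e-04 -4.21982332e-04] [-0.73108015 -0.22690246  0.55031326]
```

```bash
python3 -m jog '{"offset":[[0.5,-0.9,-2],[0.5,-0.9,-4.5],[0.5,-0.9,-7],[0.5,-0.9,-9.5],[0.5,-0.9,-11.5],[0.5,-0.9,-13],[0.5,-0.9,-14.2],[0.5,-0.9,-15],[0.5,-0.9,-15.4],[0.5,-0.9,-15.4],[0.5,-0.9,-15.4]],"roll":[0,0,0,0,0,0,0,0,0,0,0]}'; python3 - <<'E'
from workcell import eyes,r
import cv2
for c,(a,b,l,q) in {'top':(95,245,245,465),'side':(60,275,215,415)}.items():
    im=eyes.camera(c);cv2.imwrite(f'pics/{c}1.png',cv2.resize(im[a:b,l:q,::-1],None,fx=2.7,fy=2.7,interpolation=cv2.INTER_CUBIC))
print(r.get_obs()['force'],r.get_obs()['tool_pos'])
E
```

```text
clock: 4.1
tool_pos: [494.7, -129.7, 94.7]
ee_rot: [0.692, 0.722, 0.0, 0.0]
force: [-0.1, 0.1, 0.1]
grip_width: 0.3
gripper_force: 0.0
[1.02084307 0.04869184 0.33539118] [ 494.90022337 -130.25595409   95.05453742]
```

View pics/side1.png

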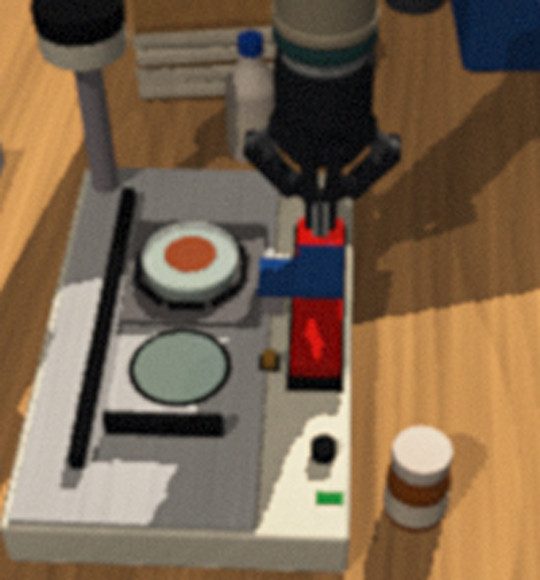

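The side picture shows the closed fingertips at (320, 220), centred over the key's far end behind the blue shoe and clear of it and the dish. Next I press.

```bash
python3 -m jog '{"offset":[[0,0,-0.4],[0,0,-0.8],[0,0,-1.1],[0,0,-1.4],[0,0,-1.6],[0,0,-1.6]],"roll":[0,0,0,0,0,0]}';python3 -m jog '{"offset":[[0,0,-0.2],[0,0,-0.4],[0,0,-0.6],[0,0,-0.7],[0,0,-0.7],[0,0,-0.7]],"roll":[0,0,0,0,0,0]}'; python3 - <<'E'
from workcell import r
o=r.get_obs();print(o['force'],o['tool_pos'])
E
```

```text
clock: 4.7
tool_pos: [494.3, -130.5, 78.1]
ee_rot: [0.692, 0.722, 0.0, -0.0]
force: [-0.4, -0.4, 4.6]
grip_width: 0.1
gripper_force: 2.2
clock: 5.2
tool_pos: [494.3, -130.5, 71.7]
ee_rot: [0.692, 0.722, 0.0, 0.0]
force: [-1.4, 0.9, 6.8]
grip_width: -0.1
gripper_force: 3.4
[-1.35131931  0.90597567  6.76507   ] [ 494.34794351 -130.52689955   71.69259918]
```

```bash
python3 -m jog '{"offset":[[0,0.2,-0.05],[0,0.5,-0.08],[0,0.8,-0.08],[-0.05,1.1,-0.08],[-0.05,1.4,-0.08],[-0.05,1.6,-0.08],[-0.08,1.8,-0.08],[-0.08,2.0,-0.08],[-0.1,2.3,-0.08],[-0.1,2.6,-0.08],[-0.1,2.9,-0.08],[-0.1,3.2,-0.08]],"roll":[0,0,0,0,0,0,0,0,0,0,0,0]}'; python3 - <<'E'
from workcell import eyes,r
import cv2
im=eyes.camera('side');cv2.imwrite('pics/side2.png',cv2.resize(im[60:275,215:415,::-1],None,fx=2.7,fy=2.7,interpolation=cv2.INTER_CUBIC))
print(r.get_obs()['force'],r.get_obs()['tool_pos'])
E
```

```text
clock: 6.2
tool_pos: [494.4, -102.1, 71.5]
ee_rot: [0.693, 0.721, -0.0, 0.003]
force: [-1.8, -7.9, 7.2]
grip_width: -0.3
gripper_force: 4.5
[-1.27807969 -6.88264666  8.50654487] [ 494.44845878 -101.20212778   71.41862278]
```

View pics/side2.png

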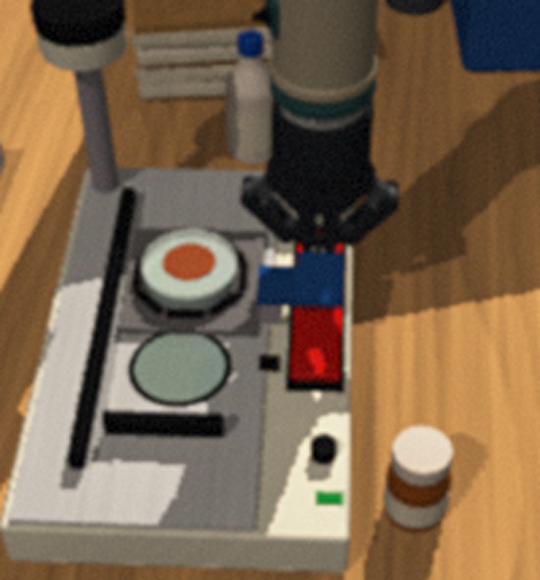

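The pin has sunk (dark hole at (270, 362)) and the shoe has begun to move. I continue pushing.

```bash
python3 -m jog '{"offset":[[0,0.4,0],[0,0.8,0],[-0.05,1.2,0],[-0.05,1.6,0],[-0.1,2,0],[-0.1,2.4,0],[-0.1,2.8,0],[-0.15,3.2,0],[-0.15,3.6,0],[-0.15,4,0],[-0.2,4.4,0],[-0.2,4.8,0]],"roll":[0,0,0,0,0,0,0,0,0,0,0,0]}'
python3 -m jog '{"offset":[[0,0.4,0],[0,0.8,0],[-0.05,1.2,0],[-0.05,1.6,0],[-0.1,2,0],[-0.1,2.3,0],[-0.1,2.6,0],[-0.12,2.9,0],[-0.12,3.2,0],[-0.14,3.4,0],[-0.15,3.6,0],[-0.15,3.7,0]],"roll":[0,0,0,0,0,0,0,0,0,0,0,0]}'
python3 - <<'E'
from workcell import eyes,r
import cv2
im=eyes.camera('side');cv2.imwrite('pics/side3.png',cv2.resize(im[60:275,215:415,::-1],None,fx=2.7,fy=2.7,interpolation=cv2.INTER_CUBIC))
print(r.get_obs()['force'],r.get_obs()['tool_pos'])
E
```

```text
clock: 7.25
tool_pos: [492.6, -53.9, 71.4]
ee_rot: [0.693, 0.721, -0.0, 0.003]
force: [-0.4, -7.3, 7.8]
grip_width: 0.0
gripper_force: 4.5
clock: 8.25
tool_pos: [491.0, -16.5, 71.3]
ee_rot: [0.693, 0.721, -0.0, 0.002]
force: [-1.0, -7.1, 7.5]
grip_width: -0.2
gripper_force: 4.4
[-0.3919898  -6.52290977  7.95462723] [490.97498488 -16.28818637  71.30117209]
```

View pics/side3.png

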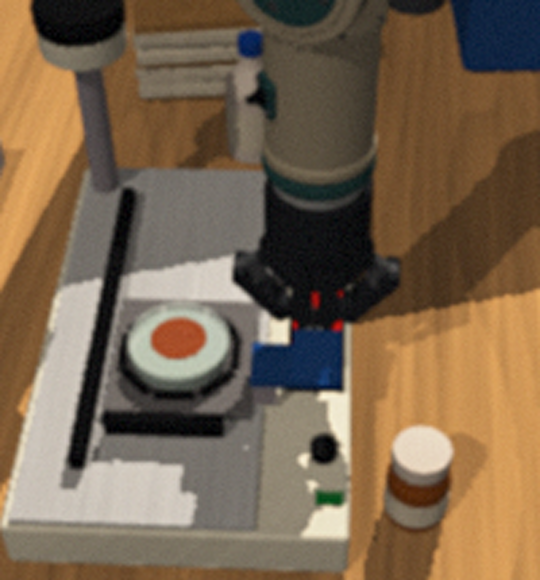

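The plate is nearly at the black block (row 412) and the push force is still steady, so it has a few mm left to go.

```bash
python3 -m jog '{"offset":[[0,0.15,0],[0,0.3,0],[0,0.4,0],[0,0.5,0],[0,0.6,0],[0,0.6,0]],"roll":[0,0,0,0,0,0]}'; python3 -m jog '{"offset":[[0,0.15,0],[0,0.3,0],[0,0.4,0],[0,0.4,0],[0,0.4,0]],"roll":[0,0,0,0,0]}'
```

```text
clock: 8.8
tool_pos: [490.8, -10.6, 71.3]
ee_rot: [0.693, 0.721, -0.0, 0.002]
force: [-1.2, -5.8, 8.4]
grip_width: 0.5
gripper_force: 4.2
clock: 9.22
tool_pos: [490.7, -9.3, 71.3]
ee_rot: [0.694, 0.72, -0.001, 0.004]
force: [-1.3, -11.7, 8.5]
grip_width: 0.1
gripper_force: 8.3
```

Contact with the end stop is confirmed: the push force rose from 5.8 to 11.7 N and the motion stopped near y = -9. I back off the face, then lift.

```bash
python3 -m jog '{"offset":[[0,-0.4,0],[0,-0.8,0],[0,-1.2,0],[0.05,-1.5,0],[0.05,-1.5,0.3],[0.05,-1.5,0.7],[0.05,-1.5,1.1],[0.05,-1.5,1.6],[0.05,-1.5,2.5],[0.05,-1.5,4],[0.05,-1.5,6],[0.05,-1.5,8]],"roll":[0,0,0,0,0,0,0,0,0,0,0,0]}';python3 -m jog '{"offset":[[0,-2,3],[0,-4,6],[0,-6,9],[0,-8,10],[0,-10,10],[0,-12,10],[0,-14,10],[0,-15,10],[0,-15,10],[0,-15,10],[0,-15,10]],"roll":[0,0,0,0,0,0,0,0,0,0,0]}'
python3 - <<'E'
from workcell import eyes,r
import cv2,numpy as np
f=lambda c,a,b,l,q:cv2.resize(eyes.camera(c)[a:b,l:q,::-1],None,fx=3,fy=3,interpolation=cv2.INTER_CUBIC)
cv2.imwrite('pics/side4.png',f('side',100,275,215,390));cv2.imwrite('pics/top4.png',f('top',95,270,210,460))
print(r.get_obs()['force'],r.get_obs()['tool_pos'])
E
```

```text
clock: 10.22
tool_pos: [489.5, -19.1, 151.3]
ee_rot: [0.692, 0.721, -0.001, -0.0]
force: [-0.5, 0.5, -0.3]
grip_width: 0.1
gripper_force: 0.0
clock: 11.13
tool_pos: [490.2, -167.0, 250.3]
ee_rot: [0.692, 0.722, 0.0, -0.001]
force: [0.1, -0.1, -0.2]
grip_width: 0.0
gripper_force: 0.0
[-0.31512489  1.09853391 -0.21693642] [ 490.37326254 -166.88239264  250.32277895]
```

View pics/side4.png

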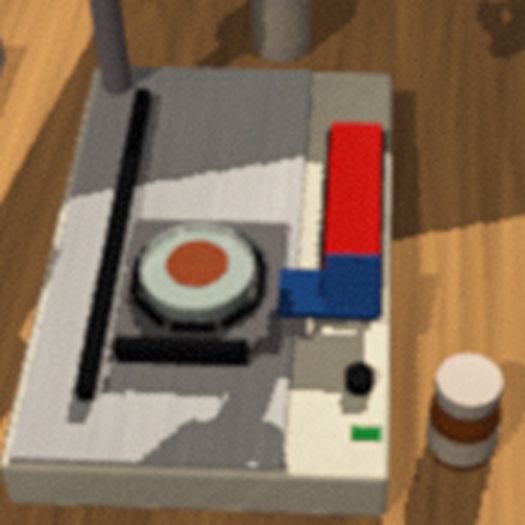

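View pics/top4.png

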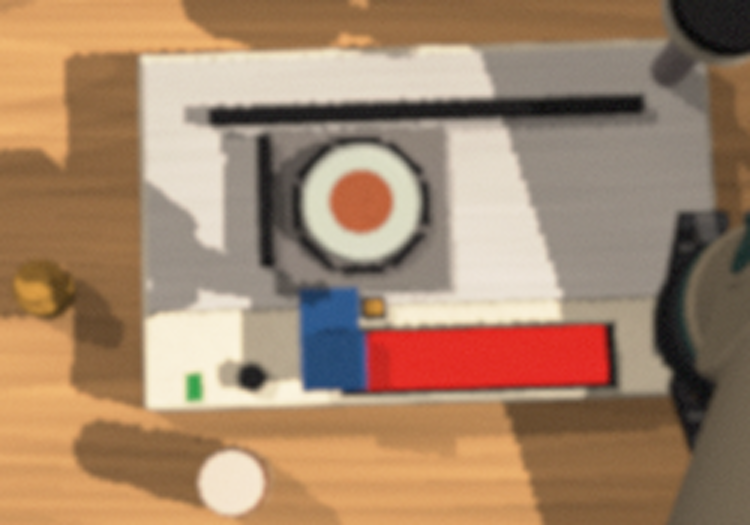

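The top view shows the brass pin up at (373, 307), directly behind the blue lug, with the plate against the stop block (265, 200) and the dish in its well. The side view agrees, and the key is up.

```bash
python3 -c "
from workcell import r;print(r.job_done())"
```

```text
the job is handed in; nothing more can be done
None
```

The job is handed in: the carrier is at its end stop, the pin has sprung up behind it, the dish is still in its well, and the arm is clear of everything, at about 11 s of the 38 s allowed.

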